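Seat a bushed press platen on a weld fixture's guide rod

TASK

Pick up the red platen by its square aluminium bush and lower it over the fixture's tall steel rod, keeping it upright and lined up with the blue base, then press it down until the stiff brass sleeve beneath it is fully home against the black stop collar, finishing with a firm push of about 20 N held for about half a second. Never push on the fixture with more than 30 N, and leave the platen resting on the sleeve, released, with the other things on the table undisturbed.

Things in the scene. Friction and masses are not known exactly. Their poses are not given: they have to be found in the camera images.
- fixture: Blue base 160 x 90 x 20 mm (long side along its x), bolted down, with the rod at its centre. Origin: centre of the underside, on the rod's axis; z up. A black stop collar (38 mm diameter, 12 mm thick) is clamped on the rod at a height that varies and is not measured: its upper face is 32 to 57 mm above the table. Above it, on the same rod, is the brass sleeve, 44 mm diameter, 16 mm high.
- rod_tip (a point): Top of the rod, on its axis, 140 mm above the table; the top 7 mm taper to 8 mm diameter.
- rod: The fixture's vertical steel rod, 16 mm in diameter; origin on its axis at table height. The brass sleeve on it starts 11 to 16 mm above the collar (not measured) and has to go down onto it. It drags: 9 to 10 N keeps it moving, the platen's weight does not move it, and it stays where left. At home it stops hard, and pushing adds force only. Its top is then 48 to 73 mm above the table.
- platen: Loose platen, about 0.4 kg: red plate 110 x 64 x 12 mm (long side along its x) with a square aluminium bush 36 x 36 mm at its centre (sides along x and y). A 17.5 mm bore runs through bush and plate, 1 mm chamfer at its lower mouth. Origin: centre of the underside, on the bore's axis; z up. It stands on the table, bush up.
- bush_top (a point): Centre of the bush's top, 65 mm above the platen's underside, on the bore's axis. When home, the rod stands 2 to 27 mm out of it, so grip the bush's top 35 mm and leave that room between the fingers.
- paste_pot: Bystander: upright pot, 64 mm diameter, 110 mm tall, beyond the middle; origin under its centre.
- spacer: Bystander: loose steel spacer ring, 60 mm outside, 24 mm inside diameter, 18 mm high, beyond the middle; origin under its centre.
- hammer: Bystander: hammer lying on the left side of the table.
- brush: Bystander: brush lying on the right side of the table.
Not all that is in view belongs to the job. Of the things like the platen, leave any that is pink; of the rest the larger one is meant. Leave any pink look-alike of the fixture alone.

How it is judged:
By the outcome, as a careful person would: the job done as asked, in the order asked, and still so for the second after the job is handed in, with the robot touching nothing.
It also fails if it takes over 67 s, if anything falls off the work surface, if the arm or the gripper's body presses on something with over 40 N, if the wrist force passes 120 N, or if a joint passes its speed limit or range.

ROBOT

A 6-joint arm with a two-finger parallel gripper is mounted at the origin on the work surface. World frame = base frame: x ahead of the robot, y to its left, z up, the work surface at z = 0. Lengths are in m, angles in rad, forces in N, time in s.
With the tool pointing down it reaches from about 0.375 to 0.975 m from the base axis. Payload 3.8 kg.
Tool frame: the origin (TCP) lies midway between the tips of the shut fingers; the grasp point (between the pads) lies 19 mm behind it (r.hold_point_z is the distance from the TCP to the grasp point, in m); z points along the fingers, y is the line along which they close (so a half turn about z gives the same grasp; the last joint's range is limited). The gripper opens to 85 mm and grips with 20 to 120 N. Pads are 22 mm wide; open, the fingers measure 114 mm over their backs; the gripper's body (76 mm by 85 mm) begins 54 mm behind the grasp point. The pads swing forward as they close: fully open they stand 13 mm farther back than shut.
Start: joints at [1.12, 0.264, 1.604, -0, 1.274, -0.037], TCP at [0.271, 0.618, 0.231] pointing down, gripper open.
Joint ranges: [-2.63, 2.63], [-0.94, 2.18], [0.31, 2.57], [-1.31, 4.45], [0, 2.66], [-2.55, 2.55]. Speed limits (rad/s): [2.57, 2.57, 3.14, 3.14, 3.14, 3.14].

INTERFACE

Orientations are given as a 3x3 rotation matrix whose columns are the frame's x, y, z axes.
In Python, from plant import r, cams gives the robot as it stands.
- The arm moves only by the tool move_arm, never from a script. Its arguments are lists of equal length, an entry for each row: "delta_pos": the shift along the world's x, y, z in m, a list of three; "spin": the turn about the world's z in degrees. A call has 1 to 5 rows; each row shifts and turns the commanded pose from where the row before left it; what a row does not reach is not made up. A row lasts 1/12 s, in which the tool goes at most 41.7 mm and 7.16 degrees, less where a joint would pass 70% of its speed; a pose out of reach is approached as far as the arm can. A call with a gripper value outside its range is refused whole. "gripper" is the closure, from 0 (fully open) to 1 (shut), set as the call begins (left out, the last holds). The fingers move at their own pace and stop on an object; "squeeze" is the grip in N (left out, the last holds). Time passes only in rows, so rows that do not move let the fingers close. It gives the time, the measured TCP pose, the force, the opening and the grip force at its end, in the units of the state.
- r.read_state(): the state, without advancing time (a new reading comes with each control period).
- cams.get_image(name): name is "side" or "top" or "wrist"; returns (picture, depth): 384x512x3 uint8, blue, green, red; 384x512 float32, m along the optical axis (not along the pixel's ray), 0 where there is no reading.
- cams.camera_params(name): a dict with "K" (3x3 intrinsics, pixels), "pose" (4x4, takes a point from camera to world coordinates). Camera axes: x right, y down, z forward; pixel columns grow to the right and rows downward; lengths in m; the calibration is good to about 2 mm. A picture is of the moment at which its call begins: read the wrist's pose just before it. camera_params takes no time and is no camera call; for the wrist camera it gives the pose at the moment of the call.
- r.finish_job(): hands the job in; it is judged then, once.
The state is a dict: "time_s": time; "joint_positions": joint angles; "joint_vel": joint speeds; "effort": joint torques, N m; "tcp_pos": TCP position; "orientation": TCP orientation; "wrist_force": force on the tool from outside, world axes, zero at the start; "ft_torque": the same for the moment, N m; "width": opening from 0.0 (shut) to 1.0 (fully open); "gripper_force": force on a finger pad.
Only numpy, scipy, OpenCV 4.12 (cv2) and the standard library are available. Lean on these libraries where they do the work, as an engineer would, in place of code of your own. Each camera call takes 0.05 s, during which the arm holds its last target. There are 200 camera calls.

## Working session

There is one attempt and no reset: what is moved stays moved. The work goes in short steps, Python scripts to look and compute and a tool call to move; the robot and the scene stay as the last step left them, time stands still between calls to the robot, and variables do not carry over. Pictures are saved under pics/ and viewed, at most 10 in all, crops included, and the job is handed in when it is done.

Besides the shell and the picture viewer there is one more tool, called after "Request:" as name(argument=value, ...) on one line, values as JSON. move_arm: Moves the arm, as the interface text tells. Its arguments: {"type":"object","properties":{"delta_pos":{"type":"array","items":{"type":"array","items":{"type":"number"}}},"spin":{"type":"array","items":{"type":"number"}},"gripper":{"type":"number"},"squeeze":{"type":"number"}},"required":["delta_pos","spin"]}

```bash
mkdir -p pics; ls; cat > h.py <<'E'
import numpy as np, cv2
from plant import r, cams
def grab(n):
    p=cams.camera_params(n); im,d=cams.get_image(n); return im,d,p['K'],p['pose']
def pts(d,K,T):
    v,u=np.mgrid[:d.shape[0],:d.shape[1]]
    c=np.stack([(u-K[0,2])/K[0,0]*d,(v-K[1,2])/K[1,1]*d,d],-1)
    return c@T[:3,:3].T+T[:3,3]
def ray(u,v,K,T,z):
    w=T[:3,:3]@np.linalg.inv(K)@np.array([u,v,1.]); return T[:3,3]+w*(z-T[2,3])/w[2]
E
python3 - <<'E'
from h import *
a=[grab(n) for n in ('top','side')]
cv2.imwrite('pics/a.png',cv2.resize(a[0][0],(800,600)));cv2.imwrite('pics/b.png',cv2.resize(a[1][0],(800,600)))
np.savez('s0.npz',ti=a[0][0],td=a[0][1],tK=a[0][2],tT=a[0][3],si=a[1][0],sd=a[1][1],sK=a[1][2],sT=a[1][3])
print(a[0][2],a[0][3].round(3),a[1][3].round(3)); print(r.read_state())
E
```

```text
pics
[[366.38932355   0.         251.47352001]
 [  0.         366.38932355 185.90244332]
 [  0.           0.           1.        ]] [[ 0.053 -0.969  0.239  0.327]
 [-0.999 -0.054  0.005  0.003]
 [ 0.008 -0.239 -0.971  1.116]
 [ 0.     0.     0.     1.   ]] [[ 0.953 -0.232  0.197  0.345]
 [-0.304 -0.722  0.622 -0.729]
 [-0.002 -0.652 -0.758  0.965]
 [ 0.     0.     0.     1.   ]]
{'time_s': 0.1, 'joint_positions': array([ 1.12009955e+00,  2.64699690e-01,  1.60526399e+00, -2.48576424e-06,
        1.27368135e+00, -3.68861782e-02]), 'joint_vel': array([ 0.00040105, -0.00038727, -0.00357114,  0.00159938,  0.00065442,
        0.00057571]), 'effort': array([-1.69444334e-04, -5.16706109e+01, -3.68590558e+01, -4.81745246e-05,
        6.35189572e-03,  1.01823505e-05]), 'tcp_pos': array([0.27112167, 0.61742903, 0.23005743]), 'orientation': array([[-9.15595488e-01,  4.02099624e-01, -8.91861253e-04],
       [ 4.02100606e-01,  9.15593625e-01, -1.84846985e-03],
       [ 7.33134441e-05, -2.05106861e-03, -9.99997894e-01]]), 'wrist_force': array([ 0.38152735, -0.25506283,  0.0698058 ]), 'ft_torque': array([ 0.01908963, -0.01562575,  0.02970726]), 'gripper_force': 0.0, 'width': 0.9982590299479183}
```

View pics/a.png

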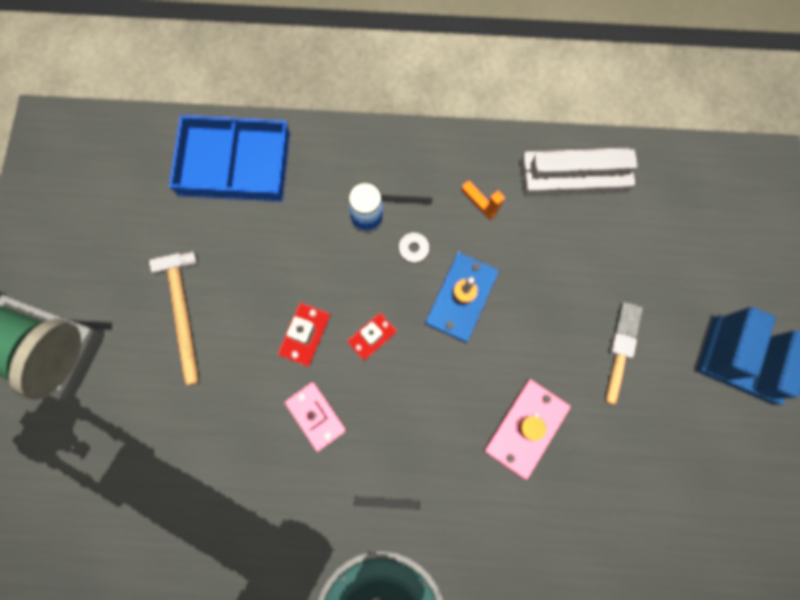

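View pics/b.png

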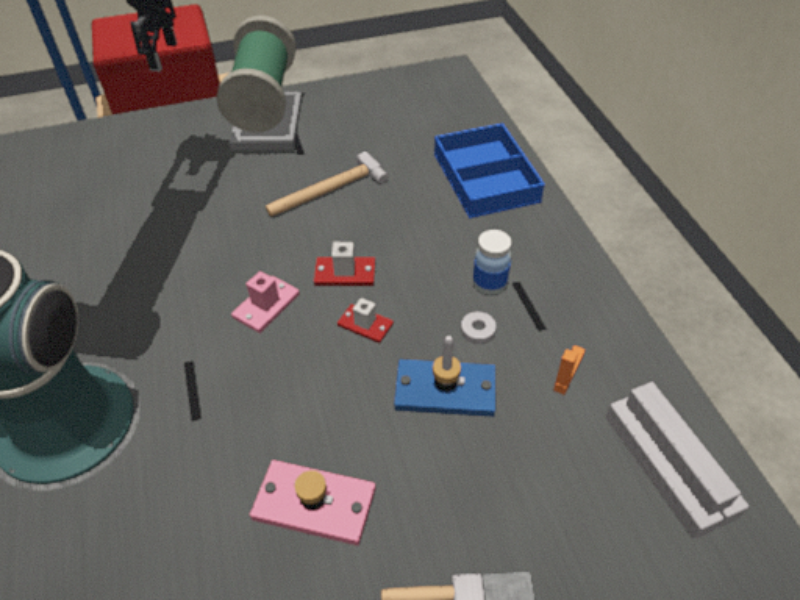

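The top view (800x600) shows red plates with square bushes at (304,334) and (372,335), and a pink one at (315,416). The blue fixture with the rod is at (462,297), and a pink fixture look-alike is at (528,428). Of the red ones, (304,334) is larger, so I'll measure both and confirm it in a crop.

```bash
cat > m.py <<'E'
from h import *
s=np.load('s0.npz')
for c in 'ts':
    im,d,K,T=s[c+'i'],s[c+'d'],s[c+'K'],s[c+'T']; hsv=cv2.cvtColor(im,cv2.COLOR_BGR2HSV); P=pts(d,K,T)
    H,S,V=[hsv[...,i].astype(int) for i in range(3)]
    for nm,m,z in (('red',((H<6)|(H>174))&(S>190)&(V>80),.012),('blue',(H>98)&(H<118)&(S>130)&(V>60),.02)):
        m=m&(P[...,2]<.2)
        cs,_=cv2.findContours(m.astype(np.uint8),cv2.RETR_EXTERNAL,cv2.CHAIN_APPROX_NONE)
        for q in cs:
            if cv2.contourArea(q)<150: continue
            w=np.array([ray(u,v,K,T,z)[:2] for u,v in q[:,0]],np.float32)
            (x,y),(a,b),t=cv2.minAreaRect(w*1000)
            bx=cv2.boxPoints(((x,y),(a,b),t)); e=[bx[1]-bx[0],bx[2]-bx[1]]; l=max(e,key=np.linalg.norm)
            if abs(a*b)<40000: print(c,nm,'px',q[:,0].mean(0).round(0),'ctr mm',round(x,1),round(y,1),'size',round(a,1),round(b,1),'long-axis deg',round(np.degrees(np.arctan2(l[1],l[0]))%180,1))
# aluminium bush tops / rod tips: depth points
im,d,K,T=s['ti'],s['td'],s['tK'],s['tT'];P=pts(d,K,T)
for nm,(u,v),lo,hi in (('bushA',(193,211),.05,.08),('bushB',(238,212),.03,.08),('rod',(300,183),.09,.16)):
    Q=P[v-25:v+25,u-25:u+25].reshape(-1,3); Q=Q[(Q[:,2]>lo)&(Q[:,2]<hi)]
    print(nm,len(Q),Q.mean(0).round(4) if len(Q) else '', Q.max(0).round(4) if len(Q) else '')
v=im[165:275,170:280]; cv2.imwrite('pics/c.png',cv2.resize(np.hstack([v,s['ti'][140:250,240:350]]),(800,400),interpolation=cv2.INTER_CUBIC))
E
python3 m.py
```

```text
t red px [195. 214.] ctr mm 503.3 177.2 size 60.8 104.9 long-axis deg 162.0
t blue px [486. 226.] ctr mm 515.6 -698.0 size 190.6 163.3 long-axis deg 68.8
t blue px [296. 188.] ctr mm 593.6 -127.6 size 88.3 160.0 long-axis deg 158.0
s blue px [285. 248.] ctr mm 593.0 -133.7 size 96.4 157.3 long-axis deg 157.9
s blue px [313. 177.] ctr mm 751.4 71.9 size 61.4 63.5 long-axis deg 147.1
s blue px [35. 36.] ctr mm -18.7 1143.7 size 20.9 655.1 long-axis deg 100.9
bushA 145 [0.504  0.1772 0.0633] [0.5252 0.1996 0.0713]
bushB 93 [0.5073 0.0457 0.0483] [0.5261 0.0643 0.0562]
rod 47 [ 0.593  -0.1264  0.1248] [ 0.6017 -0.1199  0.1431]
```

View pics/c.png

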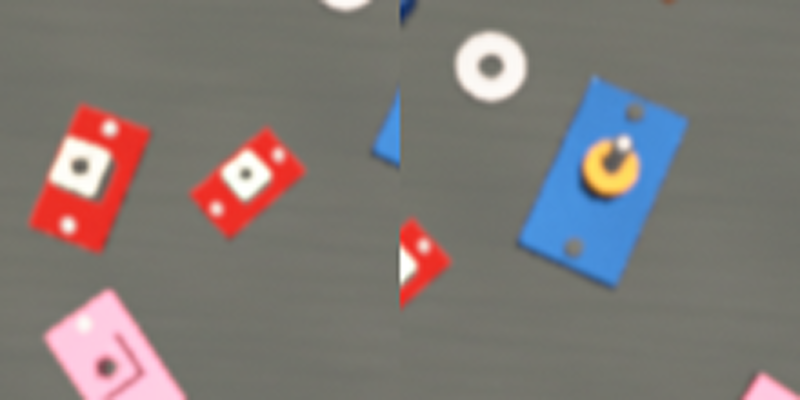

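A (px ~(195,214) in 512 px) measures 105x61 mm with a bush top at ~65 mm, so it's the larger red one and the target. B at (238,212) is smaller and only about 50 mm tall, and the third is pink. The fixture is at (0.5935,-0.127), base 160x88, long axis 158°. The platen is at (0.503,0.177), long axis 162°.

I'll hover over the platen with the closing axis at 72°.

Request:
move_arm(delta_pos=[[0.0155,-0.0293,0],[0.0155,-0.0293,0],[0.0155,-0.0293,0],[0.0155,-0.0293,0],[0.0155,-0.0293,0]], spin=[1.2,1.2,1.2,1.1,1], gripper=0)

```text
time_s: 0.52
tcp_pos: [0.349, 0.4699, 0.2306]
orientation: [[-0.951, 0.308, -0.001], [0.308, 0.951, -0.001], [0.0, -0.001, -1.0]]
wrist_force: [-1.4, 0.1, 0.5]
width: 1.004
gripper_force: 0.0
```

Request:
move_arm(delta_pos=[[0.0155,-0.0293,0],[0.0155,-0.0293,0],[0.0155,-0.0293,0],[0.0155,-0.0293,0],[0.0155,-0.0293,0]], spin=[0,0,0,0,0])

```text
time_s: 0.93
tcp_pos: [0.4265, 0.3233, 0.2308]
orientation: [[-0.951, 0.309, -0.001], [0.309, 0.951, -0.0], [0.0, -0.001, -1.0]]
wrist_force: [0.1, 0.8, -0.2]
width: 0.997
gripper_force: 0.0
```

Request:
move_arm(delta_pos=[[0.0155,-0.0293,0],[0.0155,-0.0293,0],[0.0155,-0.0293,0],[0.0155,-0.0293,0],[0.0155,-0.0293,0]], spin=[0,0,0,0,0])

```text
time_s: 1.35
tcp_pos: [0.504, 0.1769, 0.2309]
orientation: [[-0.951, 0.309, -0.001], [0.309, 0.951, -0.0], [0.001, -0.0, -1.0]]
wrist_force: [1.0, 0.3, 0.8]
width: 1.001
gripper_force: 0.0
```

Request:
move_arm(delta_pos=[[0,0,0],[0,0,0],[0,0,0],[0,0,0]], spin=[0,0,0,0])

```text
time_s: 1.68
tcp_pos: [0.5033, 0.1793, 0.231]
orientation: [[-0.951, 0.308, -0.001], [0.308, 0.951, 0.0], [0.001, -0.0, -1.0]]
wrist_force: [0.0, -0.3, -0.6]
width: 1.0
gripper_force: 0.0
```

```bash
python3 - <<'E'
from h import *
st=r.read_state(); im,d,K,T=grab('wrist'); print(st['tcp_pos'],st['orientation'].round(4),st['wrist_force'],K,T.round(4))
np.savez('w1.npz',im=im,d=d,K=K,T=T,tcp=st['tcp_pos'],R=st['orientation'])
P=pts(d,K,T); m=abs(P[...,2]-.065)<.005; print(m.sum(),P[m].mean(0),np.array(np.nonzero(m)).mean(1))
cv2.imwrite('pics/d.png',cv2.resize(im,(800,600)))
E
```

```text
[0.50325675 0.17932901 0.23097206] [[-9.513e-01  3.083e-01 -8.000e-04]
 [ 3.083e-01  9.513e-01  2.000e-04]
 [ 8.000e-04 -0.000e+00 -1.000e+00]] [ 0.03219955 -0.26994942 -0.58635115] [[325.09881382   0.         249.04740169]
 [  0.         325.09881382 192.21733043]
 [  0.           0.           1.        ]] [[ 3.090e-01  9.179e-01  2.488e-01  4.416e-01]
 [ 9.511e-01 -2.983e-01 -8.050e-02  1.995e-01]
 [ 4.000e-04  2.615e-01 -9.652e-01  3.729e-01]
 [ 0.000e+00  0.000e+00  0.000e+00  1.000e+00]]
2654 [0.41655409 0.15876152 0.06424117] [ 86.75207234 194.99171063]
```

View pics/d.png

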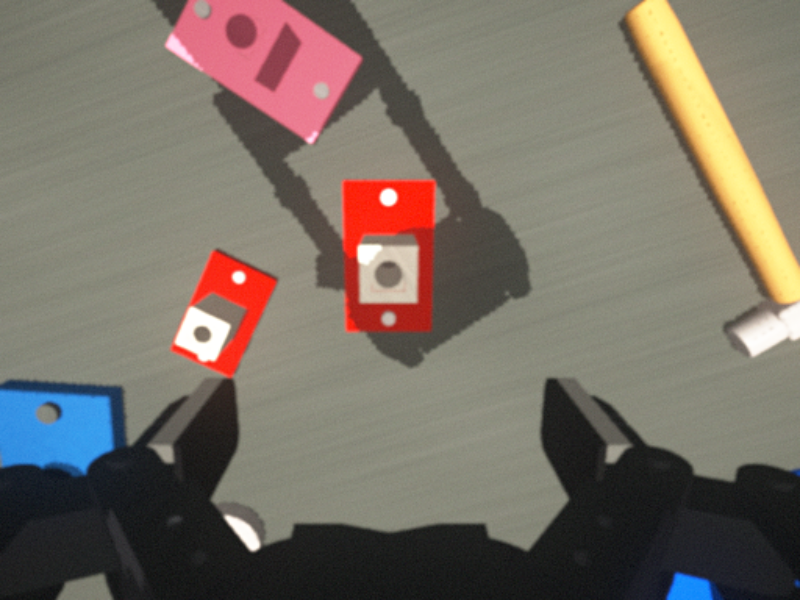

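The wrist view shows the target platen aligned with the image: its bush top is centred at (388,273) and its plate corners run from (343,181) to (434,331). The small platen is at (205,325). Next I'll compute the bush centre and the plate angle.

```bash
cat > bush.py <<'E'
from h import *
def red(im,K,T,z=.012,near=None):
    hsv=cv2.cvtColor(im,cv2.COLOR_BGR2HSV);H,S,V=[hsv[...,i].astype(int) for i in range(3)]
    m=(((H<6)|(H>174))&(S>200)).astype(np.uint8); cs,_=cv2.findContours(m,cv2.RETR_EXTERNAL,cv2.CHAIN_APPROX_NONE)
    q=max(cs,key=cv2.contourArea); q=cv2.convexHull(q)
    w=np.array([ray(u,v,K,T,z)[:2] for u,v in q[:,0]],np.float32)*1000
    R=cv2.minAreaRect(w); bx=cv2.boxPoints(R); l=max([bx[1]-bx[0],bx[2]-bx[1]],key=np.linalg.norm)
    return np.round(R[0],1),np.round(R[1],1),round(np.degrees(np.arctan2(l[1],l[0]))%180,2),cv2.boundingRect(q)
def bore(im,c,K,T,z=.065,rad=12):
    g=cv2.cvtColor(im,cv2.COLOR_BGR2GRAY).astype(float); u,v=c; w=g[v-rad:v+rad+1,u-rad:u+rad+1]
    m=(w<(w.min()+np.percentile(w,90))/2).astype(np.uint8)
    n,l,s,cc=cv2.connectedComponentsWithStats(m); k=l[rad,rad]; cu,cv_=cc[k]+[u-rad,v-rad]
    return (cu,cv_,s[k,4]),ray(cu,cv_,K,T,z)
E
python3 - <<'E'
from bush import *
s=np.load('w1.npz'); im,d,K,T=[s[k] for k in('im','d','K','T')]
print(red(im,K,T)); print(bore(im,(248,175),K,T)); P=pts(d,K,T);print(P[170:180:3,236:262:4,2].round(3)); Q=P[150:197,228:270].reshape(-1,3);Q=Q[(Q[:,2]>.06)&(Q[:,2]<.07)];print(len(Q),Q.mean(0), cv2.minAreaRect((Q[:,:2]*1000).astype(np.float32)))
E
```

```text
(array([504.6, 178.3]), array([ 63.4, 108.1]), np.float32(161.99), (220, 116, 58, 96))
((np.float64(248.0909090909091), np.float64(175.10909090909092), np.int32(220)), array([0.5043793 , 0.17823202, 0.065     ]))
[[ 0.065  0.065  0.002 -0.002  0.     0.064  0.063]
 [ 0.064  0.05   0.018  0.012  0.014  0.034  0.065]
 [ 0.065  0.056  0.034  0.027  0.03   0.045  0.065]
 [ 0.065  0.065  0.047  0.04   0.042  0.058  0.065]]
1125 [0.50451031 0.17885939 0.06429496] ((504.96319580078125, 178.47848510742188), (35.98853302001953, 36.30243682861328), 72.39290618896484)
```

Request:
move_arm(delta_pos=[[0.0012,-0.001,-0.025],[0,0,-0.025],[0,0,-0.025],[0,0,-0.025],[0,0,-0.015]], spin=[0,0,0,0,0])

```text
time_s: 2.15
tcp_pos: [0.5028, 0.1784, 0.1134]
orientation: [[-0.952, 0.307, -0.004], [0.307, 0.952, -0.001], [0.003, -0.002, -1.0]]
wrist_force: [-0.4, -0.3, 0.6]
width: 1.002
gripper_force: 0.0
```

Request:
move_arm(delta_pos=[[0,0,0],[0,0,0]], spin=[0,0])

```text
time_s: 2.32
tcp_pos: [0.5038, 0.1783, 0.1154]
orientation: [[-0.952, 0.307, -0.002], [0.307, 0.952, -0.001], [0.002, -0.001, -1.0]]
wrist_force: [0.2, 1.1, 0.1]
width: 0.999
gripper_force: 0.0
```

Request:
move_arm(delta_pos=[[0.0006,0,-0.02],[0,0,-0.02],[0,0,-0.02],[0,0,-0.015],[0,0,-0.0065]], spin=[0,0,0,0,0])

```text
time_s: 2.73
tcp_pos: [0.5056, 0.1781, 0.0346]
orientation: [[-0.951, 0.308, -0.0], [0.308, 0.951, -0.0], [0.0, -0.0, -1.0]]
wrist_force: [-0.3, -0.3, 0.4]
width: 0.999
gripper_force: 0.0
```

Request:
move_arm(delta_pos=[[0,0,0],[0,0,0],[0,0,0]], spin=[0,0,0])

```text
time_s: 2.98
tcp_pos: [0.5073, 0.1782, 0.0366]
orientation: [[-0.951, 0.309, 0.003], [0.309, 0.951, 0.001], [-0.003, 0.002, -1.0]]
wrist_force: [-0.3, 0.6, 0.1]
width: 0.997
gripper_force: 0.0
```

Request:
move_arm(delta_pos=[[0,0,0],[0,0,0],[0,0,0],[0,0,0],[0,0,0]], spin=[0,0,0,0,0], gripper=1, squeeze=90)

```text
time_s: 3.4
tcp_pos: [0.5065, 0.1777, 0.0356]
orientation: [[-0.951, 0.309, 0.001], [0.309, 0.951, 0.0], [-0.001, 0.001, -1.0]]
wrist_force: [1.0, -0.1, -1.7]
width: 0.406
gripper_force: 89.9
```

Request:
move_arm(delta_pos=[[0,0,0],[0,0,0],[0,0,0],[0,0,0],[0,0,0]], spin=[0,0,0,0,0])

```text
time_s: 3.82
tcp_pos: [0.5065, 0.1777, 0.0355]
orientation: [[-0.951, 0.309, 0.001], [0.309, 0.951, 0.0], [-0.001, 0.001, -1.0]]
wrist_force: [-0.5, -1.0, 4.8]
width: 0.408
gripper_force: 91.1
```

Request:
move_arm(delta_pos=[[0,0,0.015],[0,0,0.035],[0,0,0.04],[0,0,0.04],[0,0,0.035]], spin=[0,0,0,0,0])

```text
time_s: 4.23
tcp_pos: [0.5047, 0.1772, 0.2004]
orientation: [[-0.951, 0.309, -0.002], [0.309, 0.951, -0.001], [0.002, -0.001, -1.0]]
wrist_force: [1.5, 0.4, -3.2]
width: 0.405
gripper_force: 90.7
```

Request:
move_arm(delta_pos=[[0.018,-0.033,0],[0.018,-0.033,0],[0.018,-0.033,0],[0.018,-0.033,0],[0.018,-0.033,0]], spin=[-1,-1,-1,-1,0])

```text
time_s: 4.65
tcp_pos: [0.5949, 0.0111, 0.198]
orientation: [[-0.927, 0.375, -0.003], [0.375, 0.927, 0.0], [0.003, -0.001, -1.0]]
wrist_force: [0.4, 1.7, -4.3]
width: 0.406
gripper_force: 90.8
```

Request:
move_arm(delta_pos=[[0.018,-0.033,0],[0.018,-0.033,0],[0.018,-0.033,0],[0.018,-0.033,0],[0.02,-0.035,0]], spin=[0,0,0,0,0])

```text
time_s: 5.07
tcp_pos: [0.6867, -0.1556, 0.1971]
orientation: [[-0.927, 0.375, -0.004], [0.375, 0.927, 0.002], [0.005, -0.0, -1.0]]
wrist_force: [0.2, 0.6, -3.3]
width: 0.407
gripper_force: 90.7
```

Request:
move_arm(delta_pos=[[0,0,0],[0,0,0],[0,0,0],[0,0,0],[0,0,0]], spin=[0,0,0,0,0])

```text
time_s: 5.48
tcp_pos: [0.6869, -0.153, 0.1991]
orientation: [[-0.928, 0.374, -0.001], [0.374, 0.928, 0.001], [0.002, 0.0, -1.0]]
wrist_force: [0.3, -0.4, -3.6]
width: 0.408
gripper_force: 91.0
```

```bash
python3 - <<'E'
from h import *
st=r.read_state(); im,d,K,T=grab('wrist'); print(st['tcp_pos'],st['orientation'].round(4),st['wrist_force'])
t=grab('top')
np.savez('w2.npz',im=im,d=d,K=K,T=T,tcp=st['tcp_pos'],R=st['orientation'],ti=t[0],td=t[1])
cv2.imwrite('pics/e.png',np.hstack([cv2.resize(im,(500,375)),cv2.resize(t[0][120:270,220:420],(300,225)).repeat(1,0) if 0 else cv2.copyMakeBorder(cv2.resize(t[0][120:270,220:420],(300,225)),0,150,0,0,cv2.BORDER_CONSTANT)]))
E
```

```text
[ 0.68687708 -0.15302972  0.19914007] [[-9.276e-01  3.735e-01 -1.400e-03]
 [ 3.735e-01  9.276e-01  6.000e-04]
 [ 1.600e-03  1.000e-04 -1.000e+00]] [ 0.34311296 -0.40654125 -3.64324794]
```

View pics/e.png

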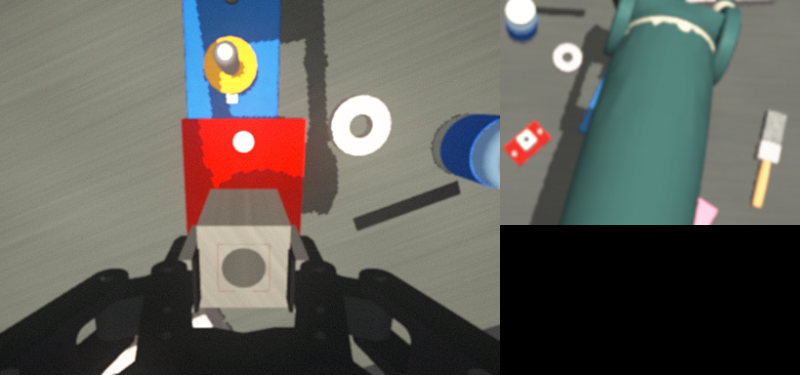

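The wrist view (500-px panel) shows the bore at (244,268), the rod tip at (224,48) and the white clamp screw at (232,98). The plate edges are nearly parallel to the blue base. The arm hides the work from the top camera. Next I'll measure the bore-to-rod offset and the angles.

```bash
python3 - <<'E'
from bush import *
s=np.load('w2.npz'); im,d,K,T=[s[k] for k in('im','d','K','T')]; P=pts(d,K,T)
b=P[235:300,205:295]; print('bush top z',np.median(b[...,2][(b[...,2]>.2)&(b[...,2]<.25)]))
m=(abs(P[...,2]-np.median(b[...,2][(b[...,2]>.2)&(b[...,2]<.25)]))<.003);m[:200]=0; m[:,:195]=0;m[:,305:]=0
zb=P[...,2][m].mean(); print('bush depth',zb,[round(float(x),1) for x in cv2.minAreaRect((P[m][:,:2]*1000).astype(np.float32))[0]],cv2.minAreaRect((P[m][:,:2]*1000).astype(np.float32))[1:])
print('bore',bore(im,(250,274),K,T,zb,30))
# rod tip
Z=P[30:100,200:265]; print('rod max z',np.sort(Z[...,2].ravel())[-30:].round(4)[::5])
mm=(P[...,2]>.136)&(P[...,2]<.145); mm[110:]=0; print(mm.sum(), P[mm].mean(0), np.argwhere(mm).mean(0)[::-1])
# edges: left/right lines of red plate & blue base by mask row extremes
hsv=cv2.cvtColor(im,cv2.COLOR_BGR2HSV);H,S,V=[hsv[...,i].astype(int) for i in range(3)]
zp=zb-.065+.012
for nm,msk,z,v0,v1 in(('red',((H<6)|(H>174))&(S>180),zp,128,185),('blue',(H>98)&(H<118)&(S>120),.02,12,112)):
  for side in(0,1):
    q=[]
    for v in range(v0,v1):
      u=np.flatnonzero(msk[v,170:330])+170
      if len(u)>5: q.append(ray(u[0] if side==0 else u[-1]+1,v,K,T,z)[:2])
    l=cv2.fitLine(np.array(q,np.float32),cv2.DIST_HUBER,0,1e-3,1e-3).ravel(); print(nm,side,'deg',round(float(np.degrees(np.arctan2(l[1],l[0]))%180),2),'pt',l[2:].round(4),'n',np.round([-l[1],l[0]],3))
e=cv2.resize(im[20:120,190:290],(500,500),interpolation=cv2.INTER_CUBIC); cv2.imwrite('pics/f.png',e)
E
```

```text
bush top z 0.2276574389799501
bush depth 0.22776317655909017 [685.9, -152.2] ((42.41440200805664, 36.992897033691406), 68.0641098022461)
bore ((np.float64(249.06281227694504), np.float64(273.96716630977875), np.int32(1401)), array([ 0.68574362, -0.15231398,  0.22776318]))
rod max z [0.1403 0.1404 0.1409 0.3411 0.3411 0.3411]
325 [ 0.59665577 -0.12797939  0.13845502] [230.41230769  53.80923077]
red 0 deg 158.08 pt [ 0.6391 -0.1672] n [0.373 0.928]
red 1 deg 159.09 pt [ 0.6629 -0.1082] n [0.357 0.934]
blue 0 deg 158.07 pt [ 0.5714 -0.1654] n [0.373 0.928]
blue 1 deg 157.85 pt [ 0.5927 -0.0779] n [0.377 0.926]
```

View pics/f.png

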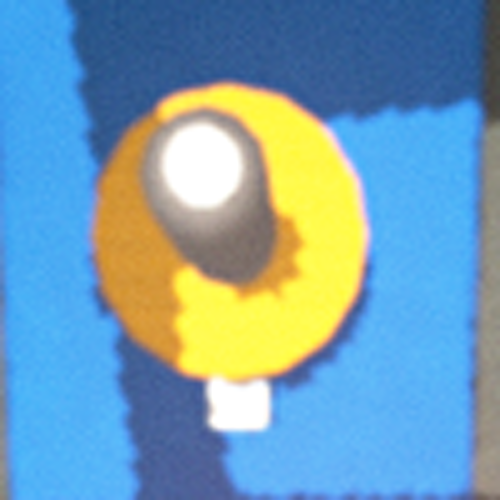

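The white rod-tip disc is at crop (201,165), i.e. px (229.9,52.7). The angles agree within 0.3° (red 158.1–159, blue 157.9). Casting that point now.

```bash
python3 - <<'E'
from bush import *
s=np.load('w2.npz'); im,d,K,T=[s[k] for k in('im','d','K','T')]
a=ray(229.8,52.6,K,T,.14); b=ray(249.06,273.97,K,T,.2278)
g=cv2.cvtColor(im,cv2.COLOR_BGR2GRAY); m=(g[40:66,218:244]>215).astype(np.uint8); n,l,st,c=cv2.connectedComponentsWithStats(m); k=1+st[1:,4].argmax(); uv=c[k]+[218,40]; print(uv,st[k,4]); a2=ray(*uv,K,T,.14)
print(a,a2,b,a2-b)
E
```

```text
[229.85779817  52.87614679] 218
[ 0.59614761 -0.12805404  0.14      ] [ 0.59629571 -0.12808044  0.14      ] [ 0.68572523 -0.15230776  0.2278    ] [-0.08942953  0.02422731 -0.0878    ]
```

Request:
move_arm(delta_pos=[[-0.015,0.004,0],[-0.022,0.006,0],[-0.022,0.006,0],[-0.02,0.0055,0],[-0.0105,0.0027,0]], spin=[0,0,0,0,0])

```text
time_s: 6.0
tcp_pos: [0.5958, -0.1288, 0.1999]
orientation: [[-0.928, 0.374, -0.001], [0.374, 0.928, 0.0], [0.001, -0.0, -1.0]]
wrist_force: [-0.9, 0.5, -4.0]
width: 0.407
gripper_force: 91.1
```

Request:
move_arm(delta_pos=[[0,0,0],[0,0,0],[0,0,0],[0,0,0],[0,0,0]], spin=[0,0,0,0,0])

```text
time_s: 6.42
tcp_pos: [0.5991, -0.1305, 0.1999]
orientation: [[-0.927, 0.375, 0.001], [0.375, 0.927, -0.0], [-0.001, 0.0, -1.0]]
wrist_force: [-0.2, 0.3, -4.5]
width: 0.404
gripper_force: 91.1
```

```bash
python3 - <<'E'
from h import *
st=r.read_state(); print(st['tcp_pos'],st['orientation'].round(4),st['wrist_force'],st['ft_torque'])
im,d,K,T=grab('side'); np.savez('s3.npz',im=im,d=d,K=K,T=T)
cv2.imwrite('pics/g.png',cv2.resize(im[120:290,190:390],(800,600) if 0 else (700,595),interpolation=cv2.INTER_CUBIC))
E
```

```text
[ 0.59912706 -0.13049175  0.19986791] [[-9.271e-01  3.747e-01  6.000e-04]
 [ 3.747e-01  9.271e-01 -2.000e-04]
 [-6.000e-04  1.000e-04 -1.000e+00]] [-0.16665129  0.28564713 -4.5106746 ] [-0.00909911 -0.00010494  0.03722899]
```

View pics/g.png

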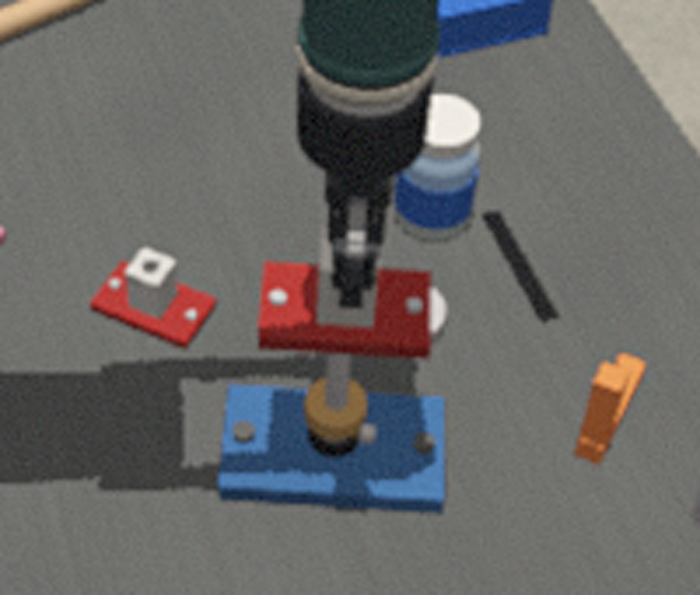

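The side view shows the plate at (345,310) above the rod, which rises from the sleeve at (335,408), and both are lined up. The measured TCP is about 2 mm off target, so I'll correct and settle.

Request:
move_arm(delta_pos=[[-0.0016,0.0017,0],[0,0,0],[0,0,0],[0,0,0],[0,0,0]], spin=[0,0,0,0,0])

```text
time_s: 6.88
tcp_pos: [0.5966, -0.1286, 0.1997]
orientation: [[-0.927, 0.375, -0.0], [0.375, 0.927, -0.0], [0.0, -0.0, -1.0]]
wrist_force: [-0.0, -0.6, -4.6]
width: 0.409
gripper_force: 91.1
```

Request:
move_arm(delta_pos=[[0,0,0],[0,0,0],[0,0,0],[0,0,0]], spin=[0,0,0,0])

```text
time_s: 7.22
tcp_pos: [0.5966, -0.1286, 0.1998]
orientation: [[-0.927, 0.375, 0.0], [0.375, 0.927, -0.0], [-0.0, -0.0, -1.0]]
wrist_force: [0.8, -0.8, -3.9]
width: 0.402
gripper_force: 91.1
```

Request:
move_arm(delta_pos=[[0.0009,-0.0002,-0.006],[0,0,-0.006],[0,0,-0.006],[0,0,-0.003],[0,0,0]], spin=[0,0,0,0,0])

```text
time_s: 7.63
tcp_pos: [0.5964, -0.1285, 0.1769]
orientation: [[-0.927, 0.375, -0.003], [0.375, 0.927, 0.001], [0.003, -0.0, -1.0]]
wrist_force: [0.5, 0.3, -3.9]
width: 0.405
gripper_force: 91.1
```

Request:
move_arm(delta_pos=[[0,0,-0.002],[0,0,-0.002],[0,0,-0.001]], spin=[0,0,0])

```text
time_s: 7.88
tcp_pos: [0.5976, -0.1288, 0.1737]
orientation: [[-0.927, 0.375, 0.0], [0.375, 0.927, -0.0], [-0.0, 0.0, -1.0]]
wrist_force: [-0.4, -1.0, -3.6]
width: 0.404
gripper_force: 91.1
```

Request:
move_arm(delta_pos=[[0,0,-0.001],[0,0,-0.001],[0,0,-0.001],[0,0,0]], spin=[0,0,0,0])

```text
time_s: 8.22
tcp_pos: [0.5974, -0.1287, 0.1706]
orientation: [[-0.927, 0.375, -0.0], [0.375, 0.927, 0.0], [0.0, -0.0, -1.0]]
wrist_force: [-0.1, 0.1, -3.9]
width: 0.405
gripper_force: 91.1
```

Request:
move_arm(delta_pos=[[0,0,-0.001],[0,0,-0.001],[0,0,0],[0,0,0]], spin=[0,0,0,0])

```text
time_s: 8.55
tcp_pos: [0.5974, -0.1288, 0.1687]
orientation: [[-0.927, 0.375, -0.0], [0.375, 0.927, 0.0], [0.0, -0.0, -1.0]]
wrist_force: [-0.0, 0.1, -3.6]
width: 0.406
gripper_force: 91.1
```

Request:
move_arm(delta_pos=[[0,0,-0.001],[0,0,-0.001],[0,0,0],[0,0,0]], spin=[0,0,0,0])

```text
time_s: 8.88
tcp_pos: [0.5974, -0.1288, 0.1666]
orientation: [[-0.927, 0.375, -0.0], [0.375, 0.927, 0.0], [0.0, -0.0, -1.0]]
wrist_force: [-0.8, 0.4, -4.1]
width: 0.402
gripper_force: 91.1
```

It's on the rod with no side force. I'll get the sleeve's present top height from the saved wrist depth.

```bash
python3 - <<'E'
from h import *
s=np.load('w2.npz'); im,d,K,T=[s[k] for k in('im','d','K','T')]; P=pts(d,K,T)
hsv=cv2.cvtColor(im,cv2.COLOR_BGR2HSV); m=(hsv[...,0]>15)&(hsv[...,0]<35)&(hsv[...,1]>120); m[110:]=0; m[:,:200]=0;m[:,275:]=0
z=P[...,2][m]; print(m.sum(),np.percentile(z,[5,25,50,75,95]).round(4)); z=np.median(z); print('TCP at touch',z+.0363)
E
```

```text
1696 [0.0658 0.0665 0.0671 0.0676 0.0686]
TCP at touch 0.10337240584275223
```

Request:
move_arm(delta_pos=[[0,0,-0.002],[0,0,-0.003],[0,0,-0.003],[0,0,-0.003],[0,0,-0.003]], spin=[0,0,0,0,0])

```text
time_s: 9.3
tcp_pos: [0.5973, -0.1287, 0.1522]
orientation: [[-0.927, 0.375, -0.0], [0.375, 0.927, 0.0], [0.0, -0.0, -1.0]]
wrist_force: [0.2, -0.2, -3.5]
width: 0.406
gripper_force: 91.1
```

Request:
move_arm(delta_pos=[[0,0,-0.003],[0,0,-0.003],[0,0,-0.003],[0,0,-0.003],[0,0,-0.003]], spin=[0,0,0,0,0])

```text
time_s: 9.72
tcp_pos: [0.5975, -0.1288, 0.1375]
orientation: [[-0.927, 0.375, -0.0], [0.375, 0.927, -0.0], [0.0, -0.0, -1.0]]
wrist_force: [-0.8, 1.3, -3.7]
width: 0.411
gripper_force: 91.1
```

Request:
move_arm(delta_pos=[[0,0,-0.003],[0,0,-0.003],[0,0,-0.003],[0,0,-0.003],[0,0,-0.003]], spin=[0,0,0,0,0])

```text
time_s: 10.13
tcp_pos: [0.5975, -0.1288, 0.1225]
orientation: [[-0.927, 0.375, 0.0], [0.375, 0.927, 0.0], [-0.0, 0.0, -1.0]]
wrist_force: [-0.5, 0.0, -4.3]
width: 0.408
gripper_force: 91.1
```

Request:
move_arm(delta_pos=[[0,0,-0.003],[0,0,-0.003],[0,0,-0.003],[0,0,-0.002],[0,0,0]], spin=[0,0,0,0,0])

```text
time_s: 10.55
tcp_pos: [0.5971, -0.1287, 0.1111]
orientation: [[-0.927, 0.375, -0.001], [0.375, 0.927, 0.0], [0.001, -0.0, -1.0]]
wrist_force: [0.0, -0.2, -3.2]
width: 0.405
gripper_force: 91.1
```

Request:
move_arm(delta_pos=[[0,0,-0.002],[0,0,-0.002],[0,0,-0.001],[0,0,-0.001],[0,0,-0.001]], spin=[0,0,0,0,0])

```text
time_s: 10.97
tcp_pos: [0.5976, -0.1288, 0.1048]
orientation: [[-0.927, 0.375, 0.0], [0.375, 0.927, -0.0], [-0.0, 0.0, -1.0]]
wrist_force: [0.4, 1.0, -4.2]
width: 0.406
gripper_force: 91.1
```

Request:
move_arm(delta_pos=[[0,0,-0.001],[0,0,-0.001],[0,0,-0.001],[0,0,0]], spin=[0,0,0,0])

```text
time_s: 11.3
tcp_pos: [0.5978, -0.1288, 0.1029]
orientation: [[-0.927, 0.375, 0.001], [0.375, 0.927, -0.0], [-0.001, 0.0, -1.0]]
wrist_force: [-2.3, 0.8, 4.6]
width: 0.401
gripper_force: 92.0
```

Request:
move_arm(delta_pos=[[0,0,-0.001],[0,0,-0.001],[0,0,-0.001],[0,0,0]], spin=[0,0,0,0])

```text
time_s: 11.63
tcp_pos: [0.5978, -0.1289, 0.0997]
orientation: [[-0.927, 0.375, 0.001], [0.375, 0.927, -0.0], [-0.001, 0.0, -1.0]]
wrist_force: [-3.4, 0.0, 4.9]
width: 0.406
gripper_force: 92.1
```

Request:
move_arm(delta_pos=[[-0.0002,0,-0.001],[-0.0002,0,-0.001],[0,0,-0.001],[0,0,-0.001],[0,0,0]], spin=[0,0,0,0,0])

```text
time_s: 12.05
tcp_pos: [0.5977, -0.1288, 0.0955]
orientation: [[-0.927, 0.375, 0.001], [0.375, 0.927, -0.0], [-0.001, 0.0, -1.0]]
wrist_force: [-2.0, 1.2, 3.9]
width: 0.407
gripper_force: 92.1
```

Request:
move_arm(delta_pos=[[0,0,-0.0005],[0,0,-0.0005],[0,0,-0.0005],[0,0,0]], spin=[0,0,0,0])

```text
time_s: 12.38
tcp_pos: [0.5977, -0.1289, 0.094]
orientation: [[-0.927, 0.375, 0.001], [0.375, 0.927, -0.0], [-0.001, 0.0, -1.0]]
wrist_force: [-1.7, 1.0, 4.5]
width: 0.408
gripper_force: 92.1
```

Request:
move_arm(delta_pos=[[0,0,-0.0005],[0,0,-0.0005],[0,0,0]], spin=[0,0,0])

```text
time_s: 12.63
tcp_pos: [0.5977, -0.1288, 0.0928]
orientation: [[-0.927, 0.375, 0.001], [0.375, 0.927, -0.0], [-0.001, 0.0, -1.0]]
wrist_force: [-1.3, 1.6, 5.4]
width: 0.406
gripper_force: 92.1
```

Request:
move_arm(delta_pos=[[0,0,-0.0005],[0,0,-0.0005],[0,0,0]], spin=[0,0,0])

```text
time_s: 12.88
tcp_pos: [0.5976, -0.1289, 0.0917]
orientation: [[-0.927, 0.375, 0.001], [0.375, 0.927, -0.0], [-0.001, 0.0, -1.0]]
wrist_force: [-1.3, 1.2, 5.2]
width: 0.41
gripper_force: 92.1
```

Request:
move_arm(delta_pos=[[0,0,-0.0005],[0,0,0],[0,0,0]], spin=[0,0,0])

```text
time_s: 13.13
tcp_pos: [0.5976, -0.1288, 0.0911]
orientation: [[-0.927, 0.375, 0.001], [0.375, 0.927, -0.0], [-0.001, 0.0, -1.0]]
wrist_force: [-0.3, 0.5, 4.5]
width: 0.404
gripper_force: 92.1
```

Request:
move_arm(delta_pos=[[0,0,-0.0005],[0,0,-0.0005],[0,0,0]], spin=[0,0,0])

```text
time_s: 13.38
tcp_pos: [0.5976, -0.1288, 0.09]
orientation: [[-0.927, 0.375, 0.001], [0.375, 0.927, -0.0], [-0.001, 0.0, -1.0]]
wrist_force: [-0.2, 0.0, 4.4]
width: 0.412
gripper_force: 92.1
```

Request:
move_arm(delta_pos=[[0,0,-0.0005],[0,0,0],[0,0,0]], spin=[0,0,0])

```text
time_s: 13.63
tcp_pos: [0.5976, -0.1288, 0.0895]
orientation: [[-0.927, 0.375, 0.001], [0.375, 0.927, -0.0], [-0.001, 0.0, -1.0]]
wrist_force: [-1.2, -0.5, 5.9]
width: 0.404
gripper_force: 92.1
```

Request:
move_arm(delta_pos=[[0,0,-0.0005],[0,0,-0.0003],[0,0,0]], spin=[0,0,0])

```text
time_s: 13.88
tcp_pos: [0.5975, -0.1288, 0.0886]
orientation: [[-0.927, 0.375, 0.001], [0.375, 0.927, -0.0], [-0.001, 0.0, -1.0]]
wrist_force: [0.7, 0.1, 4.9]
width: 0.409
gripper_force: 92.1
```

Request:
move_arm(delta_pos=[[0,0,-0.0005],[0,0,0],[0,0,0]], spin=[0,0,0])

```text
time_s: 14.13
tcp_pos: [0.5975, -0.1288, 0.0882]
orientation: [[-0.927, 0.375, 0.001], [0.375, 0.927, -0.0], [-0.001, 0.0, -1.0]]
wrist_force: [0.8, 0.4, 5.2]
width: 0.41
gripper_force: 92.1
```

Request:
move_arm(delta_pos=[[0,0,-0.0005],[0,0,0],[0,0,0]], spin=[0,0,0])

```text
time_s: 14.38
tcp_pos: [0.5975, -0.1288, 0.0876]
orientation: [[-0.927, 0.375, 0.001], [0.375, 0.927, -0.0], [-0.001, 0.0, -1.0]]
wrist_force: [2.0, 0.4, 4.6]
width: 0.408
gripper_force: 92.1
```

Request:
move_arm(delta_pos=[[0,0,-0.0005],[0,0,0],[0,0,0]], spin=[0,0,0])

```text
time_s: 14.63
tcp_pos: [0.5976, -0.1288, 0.0875]
orientation: [[-0.927, 0.375, 0.001], [0.375, 0.927, -0.0], [-0.001, 0.0, -1.0]]
wrist_force: [-0.0, 0.7, 6.5]
width: 0.408
gripper_force: 92.6
```

Request:
move_arm(delta_pos=[[0,0,-0.0005],[0,0,0],[0,0,0]], spin=[0,0,0])

```text
time_s: 14.88
tcp_pos: [0.5976, -0.1288, 0.0875]
orientation: [[-0.927, 0.375, 0.001], [0.375, 0.927, -0.0], [-0.001, 0.0, -1.0]]
wrist_force: [-0.7, 0.9, 9.0]
width: 0.406
gripper_force: 92.8
```

Request:
move_arm(delta_pos=[[0,0,-0.0003],[0,0,0],[0,0,0]], spin=[0,0,0])

```text
time_s: 15.13
tcp_pos: [0.5976, -0.1289, 0.0875]
orientation: [[-0.927, 0.375, 0.001], [0.375, 0.927, -0.0], [-0.001, 0.0, -1.0]]
wrist_force: [-1.3, 1.3, 11.0]
width: 0.405
gripper_force: 92.8
```

The sleeve is home: z holds at 0.0875 while the force rises at about 5–6 N/mm.

Request:
move_arm(delta_pos=[[0,0,-0.0004],[0,0,-0.0003],[0,0,0],[0,0,0]], spin=[0,0,0,0])

```text
time_s: 15.47
tcp_pos: [0.5977, -0.1289, 0.0874]
orientation: [[-0.927, 0.375, 0.001], [0.375, 0.927, -0.0], [-0.001, 0.0, -1.0]]
wrist_force: [-2.1, 1.8, 13.7]
width: 0.407
gripper_force: 93.1
```

```bash
python3 - <<'E'
from plant import r
s=r.read_state(); print(s['wrist_force'],s['tcp_pos'])
E
```

```text
[-2.07228057  1.78406529 13.73550581] [ 0.59770403 -0.1288928   0.08743765]
```

Request:
move_arm(delta_pos=[[0,0,-0.0004],[0,0,-0.0004],[0,0,0],[0,0,0]], spin=[0,0,0,0])

```text
time_s: 15.8
tcp_pos: [0.5978, -0.1289, 0.0874]
orientation: [[-0.927, 0.375, 0.001], [0.375, 0.927, -0.0], [-0.001, 0.0, -1.0]]
wrist_force: [-3.7, 1.8, 17.1]
width: 0.404
gripper_force: 93.7
```

Request:
move_arm(delta_pos=[[0,0,0],[0,0,0]], spin=[0,0])

```text
time_s: 15.97
tcp_pos: [0.5978, -0.129, 0.0874]
orientation: [[-0.927, 0.375, 0.001], [0.375, 0.927, -0.0], [-0.001, 0.0, -1.0]]
wrist_force: [-3.3, 1.6, 16.9]
width: 0.407
gripper_force: 93.7
```

Request:
move_arm(delta_pos=[[0,0,0],[0,0,0],[0,0,0],[0,0,0],[0,0,0]], spin=[0,0,0,0,0])

```text
time_s: 16.38
tcp_pos: [0.5978, -0.1289, 0.0874]
orientation: [[-0.927, 0.375, 0.001], [0.375, 0.927, -0.0], [-0.001, 0.0, -1.0]]
wrist_force: [-3.4, 2.0, 17.2]
width: 0.41
gripper_force: 93.7
```

Request:
move_arm(delta_pos=[[0.0003,0,0.001],[0,0,0.001],[0,0,0.001],[0,0,0],[0,0,0]], spin=[0,0,0,0,0])

```text
time_s: 16.8
tcp_pos: [0.5974, -0.1288, 0.0875]
orientation: [[-0.927, 0.375, -0.0], [0.375, 0.927, -0.0], [0.0, -0.0, -1.0]]
wrist_force: [0.8, 0.1, 2.9]
width: 0.402
gripper_force: 91.8
```

Request:
move_arm(delta_pos=[[0,0,0.0007],[0,0,0],[0,0,0]], spin=[0,0,0])

```text
time_s: 17.05
tcp_pos: [0.5968, -0.1288, 0.0875]
orientation: [[-0.927, 0.375, -0.001], [0.375, 0.927, 0.0], [0.001, -0.0, -1.0]]
wrist_force: [1.5, 0.6, -1.5]
width: 0.406
gripper_force: 91.6
```

Request:
move_arm(delta_pos=[[0,0,0],[0,0,0],[0,0,0],[0,0,0],[0,0,0]], spin=[0,0,0,0,0], gripper=0)

```text
time_s: 17.47
tcp_pos: [0.5972, -0.1288, 0.0883]
orientation: [[-0.927, 0.375, -0.0], [0.375, 0.927, 0.0], [0.0, -0.0, -1.0]]
wrist_force: [0.5, -0.0, 0.8]
width: 0.996
gripper_force: 0.0
```

Request:
move_arm(delta_pos=[[0,0,0],[0,0,0],[0,0,0],[0,0,0]], spin=[0,0,0,0])

```text
time_s: 17.8
tcp_pos: [0.5974, -0.1288, 0.0884]
orientation: [[-0.927, 0.375, 0.0], [0.375, 0.927, -0.0], [-0.0, -0.0, -1.0]]
wrist_force: [0.3, -0.6, -0.1]
width: 1.002
gripper_force: 0.0
```

Released. I'll retreat straight up and then back, and check from the side and wrist cameras.

Request:
move_arm(delta_pos=[[0,0,0.015],[0,0,0.025],[0,0,0.03],[0,0,0.03],[0,0,0.03]], spin=[0,0,0,0,0])

```text
time_s: 18.22
tcp_pos: [0.597, -0.1287, 0.2195]
orientation: [[-0.927, 0.375, -0.001], [0.375, 0.927, 0.0], [0.001, -0.0, -1.0]]
wrist_force: [0.7, 0.1, -0.5]
width: 0.999
gripper_force: 0.0
```

Request:
move_arm(delta_pos=[[0,0,0.02],[0,0,0.01],[0,0,0],[0,0,0]], spin=[0,0,0,0])

```text
time_s: 18.55
tcp_pos: [0.5973, -0.1288, 0.2481]
orientation: [[-0.927, 0.375, 0.0], [0.375, 0.927, -0.0], [-0.0, -0.0, -1.0]]
wrist_force: [0.3, -0.5, -1.0]
width: 0.999
gripper_force: 0.0
```

```bash
python3 - <<'E'
from bush import *
im,d,K,T=grab('wrist'); si,sd,sK,sT=grab('side'); P=pts(d,K,T)
m=(P[...,2]>.105)&(P[...,2]<.135); h,e=np.histogram(P[...,2][m],30,(.105,.135)); zb=e[h.argmax()]+.0005; print('bush top z',zb,h.max(),'expect sleeve top',zb-.065)
print('red',red(im,K,T,zb-.053))
hsv=cv2.cvtColor(im,cv2.COLOR_BGR2HSV)
print(r.read_state()['wrist_force'],r.read_state()['time_s'])
S=cv2.resize(si[120:290,190:390],(480,408),interpolation=cv2.INTER_CUBIC)
cv2.imwrite('pics/h.png',np.hstack([S,cv2.copyMakeBorder(cv2.resize(im,(320,240)),0,168,0,0,cv2.BORDER_CONSTANT)]))
E
```

```text
bush top z 0.1095 758 expect sleeve top 0.0445
red (array([ 596.1, -128.2]), array([ 63.9, 109.7]), np.float32(157.94), (218, 113, 63, 105))
[-0.63718716 -0.11296838 -1.00561079] 18.65
```

View pics/h.png

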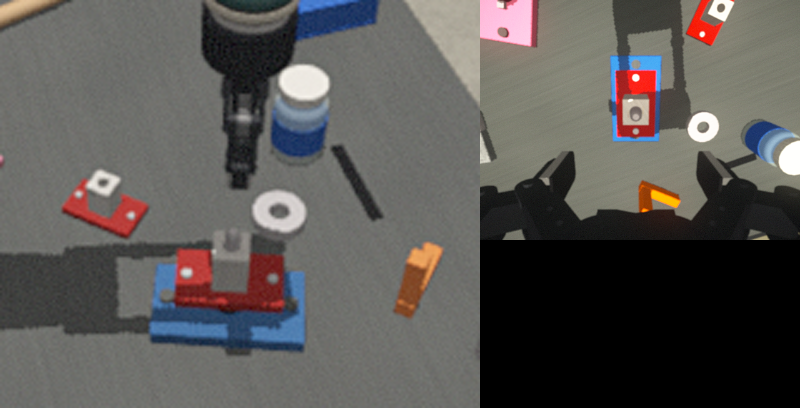

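The platen sits level on the sleeve over the base: side panel bush at (232,262), plate at (232,280). Its angle is 157.9°, matching the base, and the other things are unmoved. The 0.1095 "bush top" reading was really the pot's top, which is 110 mm tall. The hard stop came at TCP z 0.0875, about 16 mm after contact, and 20.9 N was held for about 0.6 s. Handing in.

```bash
python3 -c "
from plant import r
print(r.finish_job())"
```

```text
the job is handed in; nothing more can be done
None
```

The job is handed in: the red platen is on the rod, lined up with the blue base and released on the sleeve, which was pressed home against the collar with about 21 N on the fixture for about 0.6 s.

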